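Raise the serving-case window to the yellow band

ROBOT

A 6-joint arm with a two-finger parallel gripper is mounted at the origin on the work surface. World frame = base frame: x ahead of the robot, y to its left, z up, the work surface at z = 0. Lengths are in m, angles in degrees, forces in N, time in s.
With the tool pointing down it reaches from about 0.4 to 0.825 m from the base axis. Payload 7 kg.
Tool frame: the origin (TCP) lies midway between the tips of the shut fingers; the grasp point (between the pads) lies 19 mm behind it; z points along the fingers, y is the line along which they close (so a half turn about z gives the same grasp; the last joint's range is limited). The gripper opens to 88 mm and grips with 3 to 60 N. Pads are 19 mm wide; open, the fingers measure 130 mm over their backs; the gripper's body (78 mm by 193 mm) begins 47 mm behind the grasp point.
Start: joints at [82.512, 20.546, 0.682, 0, -70.136, -16.507], TCP at [0.275, 0.617, 0.227] pointing down, gripper open.
Joint ranges: [-176.03, 176.03], [-82.01, 121.73], [-58.28, 71.71], [-173.87, 95.51], [-174.79, -0.11], [-173.66, 173.66]. Speed limits (degrees/s): [136.94, 136.94, 172.46, 180, 180, 180].

INTERFACE

Orientations are given as [roll, pitch, yaw] about the fixed x, y, z axes, in that order (R = Rz(yaw) Ry(pitch) Rx(roll)).
In Python, from plant import ctrl, viewer, close_job gives the robot as it stands. The module is installed in compiled form; this text tells all that it offers.
- The arm moves only by the tool step_arm, never from a script. Its argument "moves" is a list that holds one entry, the list of rows, each a list of 5 numbers: the shift along the world's x, y, z in cm, then the turn about the world's z in rad, then the finger opening in cm, from 0 to 8.76. In form: [[[tx, ty, tz, twist, grip], ...]]. A call has 1 to 10 rows; each row shifts and turns the commanded pose from where the row before left it; what a row does not reach is not made up. A row lasts 1/10 s, in which the tool goes at most 50 mm and 8.59 degrees, less where a joint would pass 70% of its speed; a pose out of reach is approached as far as the arm can. A call with a gripper value outside its range is refused whole. The fingers move at their own pace and stop on an object; the grip force is fixed at half the most. Time passes only in rows, so rows that do not move let the fingers close. It gives the time, the measured TCP pose, the force, the opening and the grip force at its end, in the units of the state.
- ctrl.get_obs(): the state, without advancing time (a new reading comes with each control period).
- viewer.snapshot(name): name is "scene" or "side" or "wrist"; returns (picture, depth): 420x560x3 uint8, blue, green, red; 420x560 float32, m along the optical axis (not along the pixel's ray), 0 where there is no reading.
- viewer.camera_info(name): a dict with "camera_matrix" (3x3 intrinsics, pixels), "eye" and "orientation" of the camera in the world. Camera axes: x right, y down, z forward; pixel columns grow to the right and rows downward; lengths in m; the calibration is good to about 2 mm. A picture is of the moment at which its call begins: read the wrist's pose just before it. camera_info takes no time and is no camera call; for the wrist camera it gives the pose at the moment of the call.
- close_job(): hands the job in; it is judged then, once.
The state is a dict: "clock": time; "joint_pos": joint angles; "qvel": joint speeds; "tau": joint torques, N m; "tool_pos": TCP position; "orientation": TCP orientation; "force": force on the tool from outside, world axes, zero at the start; "moment": the same for the moment, N m; "opening": finger opening in m; "gripper_force": force on a finger pad.
Only numpy, scipy, OpenCV 4.12 (cv2) and the standard library are available. Lean on these libraries where they do the work, as an engineer would, in place of code of your own. Each camera call takes 0.05 s, during which the arm holds its last target. There are 200 camera calls.

TASK

Push the counterweighted sliding window of the serving case gently up from beneath its lip, with the fingers, until the red pointer on the lip stands level with the yellow band on the post, then leave it standing there and draw clear. Only push on the lip from below: do not grip it, press on the rubber trim on its top or put fingers on the clear pane, and leave the yellow band and the things on the counter where they are.

Things in the scene. Friction and masses are not known exactly. Their poses are not given: they have to be found in the camera images.
- case: Serving case, red base, aluminium posts, fixed: 290 deep, 420 wide, 405 mm high. Origin on its underside, 160 mm behind the front of the 80 mm high base; x points from front (robot side) to rear, z up. Its front leans back 35 deg from vertical: the window slides up and away. Slanting posts 30 mm wide, 190 mm left and right of the middle, front faces 4 mm before the window plane.
- window (a joint): Travel of the sliding window up its slope in m: 0 fully down, 0.22 fully up (1 mm of travel = 0.82 mm of height and 0.57 mm away from the robot). About 0.7 kg, balanced by a hidden counterweight; some 3 N of friction (up to 4 N along the slope moves it), so it stays wherever it is left.
- lip_edge (a point): Middle of the lower front edge of the lip, the aluminium ledge at the window's bottom: 300 mm wide (y), 42 deep, 10 thick. z points up the slope (the way it moves), x square into the glass (away from the robot and downwards), y left. Its underside is the plane z = 0 from x = 0 (edge) to 0.042 (window plane); the space below it before the window plane is free.
- trim (a point): Middle of the top face of the black rubber trim on the top of the lip, 34 mm deep, 296 mm wide, 4 mm thick, lying on the lip from 4 mm behind its front edge; not to be pressed. Axes as for lip_edge.
- pane (a point): Middle of the front face of the clear pane of the window above the lip: 316 mm wide, 130 mm along the slope, 6 mm thick, 3 mm behind the window plane, in a 12 mm aluminium frame; not to be pressed. Axes as for lip_edge.
- pointer (a point): Tip of the red pointer at the right-hand end of the lip (robot's right when facing the case), halfway up the lip's thickness; moves with the window; axes as for lip_edge.
- band_mid (a point): Middle, along the slope, of the yellow band, a collar round the right-hand slanting post, on the edge where the pointer passes it; 20 mm tall along the slope, 38 mm wide; axes as for lip_edge (z up the slope). The pointer is exactly level when it lies at z = 0 of this frame.
- band (a joint): Where the yellow band sits along the post, in m up the slope; the window is exactly at the mark when joint window equals joint band.
- bottle: Yellow bottle with a red cap, radius 30 mm, 190 mm high, standing; origin under its centre. Leave alone.
- jar: Amber jar with a white lid, radius 36 mm, 100 mm high; origin under its centre. Leave alone.
- mug: Blue mug, radius 40 mm, 90 mm high, handle at its +y; origin under its centre. Leave alone.
- tub: White open plastic tub 170 x 130 x 60 mm; origin under its centre. Leave alone.
- bowl: Steel bowl, radius 70 mm, 60 mm high; origin under its centre. Leave alone.
- spatula: Spatula with a blue handle lying on the counter along its x axis, under 300 mm long. Leave alone.
- spoon: Steel spoon lying on the counter along its x axis, under 250 mm long. Leave alone.

How it is judged (in metres and radians):
On the way:
1. the window is rising, pushed by the fingers on its lip (contact force between the fingers and window_c4 above 0.5 N and distance of pointer from where it was at the start of the episode above 0.015 m), for 0.1 s.
At the end, for the whole second after the job is handed in: The window stands still by itself (slower than 5 mm/s) with the red pointer within the yellow band: within 10 mm, along the slope, of the band's middle (z of pointer in the frame of band_mid between -0.01 and 0.01 m and velocity of joint window between -0.005 and 0.005 m/s); the robot touches nothing.
It fails at once if the rubber trim on top of the lip is pressed (over 2 N), as when the lip is gripped (contact force between the fingers and window_c5 above 2 N).
It fails at once if the fingers press on the clear pane (over 3 N) (contact force between the fingers and window_c3 above 3 N).
It fails at once if the window is flung (faster than 0.4 m/s) (velocity of joint window above 0.4 m/s).
It fails at once if the yellow band is shifted by more than 5 mm (distance of band_mid from where it was at the start of the episode above 0.005 m).
It fails at once if something on the counter is moved by more than 30 mm, or lifted (distance of any of bottle, jar, mug, tub, bowl, spatula, spoon from where it was at the start of the episode above 0.03 m).
It also fails if it takes over 35 s, if anything falls off the work surface, if the arm or the gripper's body presses on something with over 40 N, if the wrist force passes 120 N, or if a joint passes its speed limit or range.

## Working session

There is one attempt and no reset: what is moved stays moved. The work goes in short steps, Python scripts to look and compute and a tool call to move; the robot and the scene stay as the last step left them, time stands still between calls to the robot, and variables do not carry over. Pictures are saved under pics/ and viewed, at most 10 in all, crops included, and the job is handed in when it is done.

Besides the shell and the picture viewer there is one more tool, called after "Emit:" as name([rows], argument=value, ...), one row to a line, values as JSON. step_arm: Moves the arm, as the interface text tells. Its arguments: {"type":"object","properties":{"moves":{"type":"array","items":{"type":"array","items":{"type":"array","items":{"type":"number"}}}}},"required":["moves"]}

```bash
mkdir -p pics; cat > h.py <<'E'
import numpy as np, cv2
from plant import ctrl, viewer, close_job
def snap(n,f=None):
    ci=viewer.camera_info(n); im,d=viewer.snapshot(n)
    if f: cv2.imwrite('pics/'+f,im)
    K=np.array(ci['camera_matrix']); o=np.array(ci['orientation'],float)
    return im,d,K,np.array(ci['eye'],float),o
def Rof(o):
    if o.shape==(3,3): return o
    from scipy.spatial.transform import Rotation as R
    return R.from_euler('xyz',o,degrees=True).as_matrix()
def pts(d,K,eye,o):
    v,u=np.mgrid[:d.shape[0],:d.shape[1]]
    c=np.stack([(u-K[0,2])/K[0,0]*d,(v-K[1,2])/K[1,1]*d,d],-1)
    return c@Rof(o).T+eye
E
python3 - <<'E'
from h import *
for n in('scene','side'):
    im,d,K,e,o=snap(n,n+'0.png'); print(n,K.tolist(),e,o)
    np.savez(n+'0.npz',im=im,d=d,K=K,e=e,o=o)
print(ctrl.get_obs())
E
```

```text
scene [[438.3037821855551, 0.0, 276.74988617685017], [0.0, 438.3037821855551, 207.5649228060612], [0.0, 0.0, 1.0]] [0.9825373  0.8816767  1.06701166] [-133.96734634    0.18700027  152.97690275]
side [[387.2540563106776, 0.0, 285.07195476523606], [0.0, 387.2540563106776, 211.39041659115475], [0.0, 0.0, 1.0]] [ 0.05373224 -0.78104441  0.85108604] [-128.73249139   -0.71222606  -30.78753313]
{'clock': 0.1, 'joint_pos': array([ 8.25107604e+01,  2.05868502e+01,  6.39528657e-01, -1.57260628e-02,
       -7.01341512e+01, -1.65078333e+01]), 'qvel': array([-0.0811447 , -0.12009459,  0.16881505,  0.11433343,  0.02609042,
        0.04513994]), 'tau': array([-1.77419068e-03, -5.84165561e+01,  2.93755889e+01,  7.01548666e+00,
        1.02314207e-02, -4.79644996e-05]), 'tool_pos': array([0.27436709, 0.61626641, 0.22573195]), 'orientation': array([ 1.79917684e+02, -8.97710671e-03, -2.40024210e+01]), 'force': array([-0.17285571,  0.31140489,  0.16574782]), 'moment': array([-0.00025485,  0.02061942, -0.05491035]), 'gripper_force': 0.0, 'opening': 0.08748179738406991}
```

View pics/scene0.png

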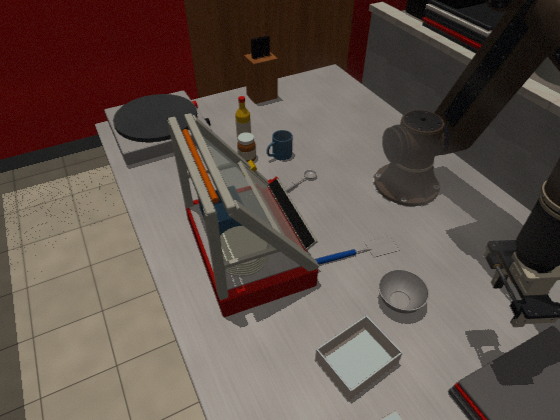

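View pics/side0.png

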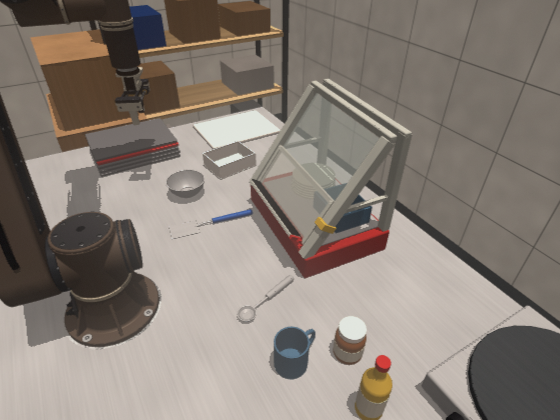

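Scene: case with trim as a dark strip at (290,210) and yellow band at (250,166). Side: band at (325,224), pointer near (297,240). Measuring these with the depth data.

```bash
python3 - <<'E'
from h import *
S={n:np.load(n+'0.npz') for n in('scene','side')}
a=S['side']['im'][170:280,240:400]; b=S['scene']['im'][150:270,180:330]
cv2.imwrite('pics/c.png',np.hstack([cv2.resize(a,(400,275),interpolation=3),cv2.resize(b,(400,275)) if 0 else cv2.resize(b,(344,275),interpolation=3)]))
for n in S:
    s=S[n];P=pts(s['d'],s['K'],s['e'],s['o']);h=cv2.cvtColor(s['im'],cv2.COLOR_BGR2HSV)
    H,Sa,V=[h[...,i].astype(int) for i in range(3)]
    box=np.zeros(H.shape,bool)
    if n=='side': box[150:280,240:400]=1
    else: box[110:310,170:330]=1
    ms={'yellow':(H>18)&(H<35)&(Sa>150)&(V>100),'red':((H<5)|(H>174))&(Sa>170)&(V>60),'dark':(V<60)}
    for k,m in ms.items():
        m=m&box&(s['d']>0)
        c,l,st,ce=cv2.connectedComponentsWithStats(m.astype('uint8'))
        for i in range(1,c):
            if st[i,4]>8:
                q=P[l==i];print(n,k,st[i],ce[i].round(1),'med',np.median(q,0).round(3),'lo',np.percentile(q,5,0).round(3),'hi',np.percentile(q,95,0).round(3))
E
```

```text
scene yellow [236 110  14   7  69] [241.5 113.3] med [ 0.425 -0.531  0.126] lo [ 0.395 -0.546  0.119] hi [ 0.44  -0.519  0.139]
scene yellow [248 160   8   9  38] [251.2 163.7] med [ 0.551 -0.156  0.183] lo [ 0.537 -0.173  0.174] hi [ 0.557 -0.14   0.188]
scene red [268 177   9   7  21] [271.8 180. ] med [ 0.497 -0.116  0.121] lo [ 0.482 -0.129  0.115] hi [ 0.504 -0.112  0.133]
scene red [193 200   6   4  21] [195.8 201.6] med [ 0.745 -0.179  0.079] lo [ 0.738 -0.189  0.076] hi [ 0.751 -0.17   0.082]
scene red [187 208  30  82 265] [201.5 247. ] med [0.795 0.02  0.078] lo [ 0.781 -0.144  0.074] hi [0.81  0.15  0.082]
scene red [220 267  98  36 816] [266.3 282.5] med [0.682 0.22  0.079] lo [0.568 0.202 0.075] hi [0.786 0.239 0.082]
scene dark [170 110  27  20 256] [182.  116.8] med [ 0.635 -0.693  0.089] lo [ 0.57  -0.737  0.082] hi [ 0.667 -0.596  0.096]
scene dark [205 118   6   8  20] [207.6 121. ] med [ 0.525 -0.661  0.052] lo [ 0.52  -0.673  0.031] hi [ 0.533 -0.649  0.059]
scene dark [196 121  44  42 269] [217.4 143.3] med [ 0.659 -0.152  0.306] lo [ 0.602 -0.157  0.224] hi [ 0.
[... 1547 characters left out ...]
 [ 0.497 -0.119  0.121] lo [ 0.481 -0.13   0.119] hi [ 0.501 -0.114  0.132]
side dark [367 181  17  14 103] [375.  187.9] med [ 1.717  0.767 -0.682] lo [ 1.709  0.695 -0.707] hi [ 1.727  0.833 -0.661]
side dark [355 197   7   5  14] [357.9 199.6] med [ 0.748 -0.075  0.133] lo [ 0.746 -0.087  0.118] hi [ 0.751 -0.064  0.138]
side dark [395 201   5  10  32] [397.5 205.4] med [ 1.716  0.542 -0.684] lo [ 1.707  0.523 -0.712] hi [ 1.722  0.562 -0.662]
side dark [352 211  11  14  52] [357.3 216.2] med [ 0.697 -0.136  0.13 ] lo [ 0.679 -0.138  0.1  ] hi [ 0.711 -0.134  0.143]
side dark [281 215  18  20  90] [289.7 226. ] med [ 0.501 -0.077  0.128] lo [ 0.489 -0.108  0.119] hi [ 0.512 -0.029  0.136]
```

View pics/c.png

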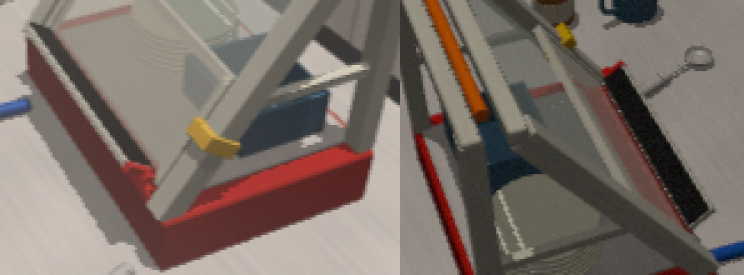

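```bash
python3 - <<'E'
from h import *
s=np.load('scene0.npz');P=pts(s['d'],s['K'],s['e'],s['o'])
h=cv2.cvtColor(s['im'],cv2.COLOR_BGR2HSV)
m=(h[...,2]<60)&(s['d']>0); m[:179]=0;m[248:]=0;m[:,:268]=0;m[:,316:]=0
c,l,st,ce=cv2.connectedComponentsWithStats(m.astype('uint8'));i=1+st[1:,4].argmax()
q=P[l==i];q=q[(q[:,2]>.1)&(q[:,2]<.145)]
d=np.linalg.svd(q-q.mean(0))[2][0];d*=np.sign(d[1]);psi=np.arctan2(-d[0],d[1]);print('yaw',np.degrees(psi),d)
t=np.radians(35);f=np.array([np.cos(psi),np.sin(psi),0]);Y=np.array([-f[1],f[0],0])
w=np.sin(t)*f+[0,0,np.cos(t)];n=np.cos(t)*f-[0,0,np.sin(t)]
def rep(k,q):
    for nm,v in(('slope',w),('in',n),('y',Y)):print(k,nm,np.percentile(q@v,[2,10,50,90,98]).round(4))
rep('trim',q)
tm=np.median(q@w);
# base edges right/left for second yaw estimate
for nme in('scene','side'):
    s=np.load(nme+'0.npz');P=pts(s['d'],s['K'],s['e'],s['o']);h=cv2.cvtColor(s['im'],cv2.COLOR_BGR2HSV).astype(int)
    Z=(P[...,2]>.1)&(P[...,2]<.21)&(P[...,0]>.45)&(P[...,0]<.6)&(abs(P[...,1])<.25)&(s['d']>0)
    rep(nme+' band',P[Z&(h[...,0]>15)&(h[...,0]<37)&(h[...,1]>110)&(P[...,1]<-.1)])
    rep(nme+' ptr',P[Z&((h[...,0]<7)|(h[...,0]>173))&(h[...,1]>120)&(P[...,1]<-.08)])
    a=P[Z]; a=a[(abs(a@w-tm)<.03)&((a-q.mean(0))@n<.02)&(abs((a-q.mean(0))@Y)<.12)]
    rep(nme+' lip',a); 
    b=a[(a@n)<np.percentile(a@n,6)];print('edge mean',b.mean(0), b.min(0))
E
```

```text
yaw -5.038801264534335 [8.78303448e-02 9.96135325e-01 4.94379258e-04]
trim slope [0.3877 0.3897 0.3926 0.3954 0.3973]
trim in [0.3286 0.3312 0.3448 0.3586 0.3621]
trim y [-0.0561 -0.0274  0.101   0.2087  0.2287]
scene band slope [0.4568 0.4577 0.4727 0.4757 0.4773]
scene band in [0.3494 0.35   0.3552 0.3622 0.3651]
scene band y [-0.125  -0.1196 -0.0983 -0.0881 -0.0859]
scene ptr slope [0.3836 0.3861 0.3889 0.3922 0.3956]
scene ptr in [0.3242 0.3286 0.3464 0.3636 0.3686]
scene ptr y [-0.0848 -0.0821 -0.0709 -0.0538 -0.0421]
scene lip slope [0.3847 0.3881 0.3922 0.3952 0.3968]
scene lip in [0.3239 0.3265 0.3425 0.3595 0.364 ]
scene lip y [-0.018   0.0049  0.1066  0.1951  0.2116]
edge mean [0.49437515 0.05856944 0.13101991] [ 0.48279087 -0.06536626  0.12269305]
side band slope [0.4537 0.4591 0.4683 0.4759 0.477 ]
side band in [0.3469 0.3487 0.3535 0.3841 0.3913]
side band y [-0.1295 -0.1283 -0.1242 -0.098  -0.0909]
side ptr slope [0.3811 0.3819 0.3879 0.3905 0.3915]
side ptr in [0.3234 0.3243 0.3404 0.3534 0.3593]
side ptr y [-0.0893 -0.0864 -0.0779 -0.0705 -0.069 ]
side lip slope [0.3823 0.3848 0.394  0.3956 0.3965]
side lip in [0.3219 0.3233 0.3298 0.3559 0.361 ]
side lip y [-0.0187 -0.0038  0.0851  0.1851  0.2085]
edge mean [0.48859949 0.01376716 0.13200194] [ 0.48045652 -0.06584918  0.12848032]
```

Emit:
step_arm([
  [[0.9, -3.8, 0, 0.033, 0], [0.9, -3.8, 0, 0.033, 0], [0.9, -3.8, 0, 0.033, 0], [0.9, -3.8, 0, 0.033, 0], [0.9, -3.8, 0, 0.033, 0], [0.9, -3.8, 0, 0.033, 0], [0.9, -3.8, 0, 0.033, 0], [0.9, -3.8, 0, 0.033, 0], [0.9, -3.8, 0, 0.033, 0], [0.9, -3.8, 0, 0.033, 0]],
])

```text
clock: 1.1
tool_pos: [0.3644, 0.2349, 0.2264]
orientation: [180.0, 0.0, -5.0]
force: [1.2, -0.6, 0.0]
opening: 0.0132
gripper_force: 0.0
```

Emit:
step_arm([
  [[0.9, -3.8, 0, 0, 0], [0.9, -3.8, 0, 0, 0], [0.9, -3.8, 0, 0, 0], [0.9, -3.8, 0, 0, 0], [0.9, -3.8, 0, 0, 0], [0, 0, -3, 0, 0], [0, 0, -3, 0, 0], [0, 0, -3, 0, 0], [0, 0, -3, 0, 0], [0, 0, 0, 0, 0]],
])

```text
clock: 2.1
tool_pos: [0.4068, 0.0451, 0.1035]
orientation: [179.8, 0.3, -5.1]
force: [-0.4, -0.1, 1.0]
opening: 0.0008
gripper_force: 0.0
```

```bash
python3 - <<'E'
from h import *
o=ctrl.get_obs();print(o['tool_pos'],o['orientation'],o['force'],o['clock'])
im,*_=snap('side');im2,*_=snap('scene')
cv2.imwrite('pics/d.png',np.hstack([cv2.resize(im[100:270,160:400],(400,283)),cv2.resize(im2[110:300,180:400],(328,283))]))
E
```

```text
[0.4068427  0.04508871 0.10350442] [179.77916386   0.34359222  -5.14974053] [-0.3990109  -0.11225875  1.00926556] 2.1
```

View pics/d.png

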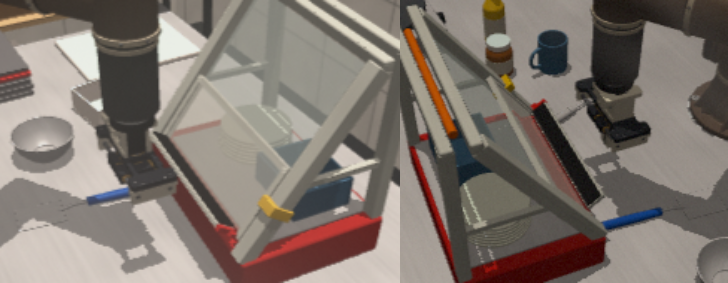

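The gripper stands in front of the lip, parallel to it, clear of everything. Next I advance to contact.

Emit:
step_arm([
  [[1.5, -0.1, 0, 0, 0], [1.5, -0.1, 0, 0, 0], [1.5, -0.1, 0, 0, 0], [0.5, -0.05, 0, 0, 0], [0.5, -0.05, 0, 0, 0], [0.3, 0, 0, 0, 0], [0.3, 0, 0, 0, 0], [0, 0, 0, 0, 0]],
])

```text
clock: 3.0
tool_pos: [0.4706, 0.0426, 0.1066]
orientation: [180.0, -0.0, -5.1]
force: [0.6, -0.3, 1.1]
opening: 0.0003
gripper_force: 0.0
```

Emit:
step_arm([
  [[0.2, 0, 0, 0, 0], [0.2, 0, 0, 0, 0], [0.2, 0, 0, 0, 0], [0, 0, 0, 0, 0]],
])

```text
clock: 3.4
tool_pos: [0.4767, 0.0427, 0.1066]
orientation: [-180.0, -0.0, -5.1]
force: [0.2, -0.2, -0.3]
opening: -0.0
gripper_force: 0.0
```

Emit:
step_arm([
  [[0.2, 0, 0, 0, 0], [0.2, 0, 0, 0, 0], [0, 0, 0, 0, 0]],
])

```text
clock: 3.7
tool_pos: [0.4776, 0.0423, 0.1061]
orientation: [179.9, 0.3, -5.1]
force: [-13.5, 5.1, 11.2]
opening: 0.0004
gripper_force: 7.1
```

Emit:
step_arm([
  [[0.2, 0, 0, 0, 0], [0.2, 0, 0, 0, 0], [0, 0, 0, 0, 0]],
])

```text
clock: 4.0
tool_pos: [0.4779, 0.0421, 0.1059]
orientation: [179.9, 0.7, -5.2]
force: [-30.9, 13.0, 26.6]
opening: 0.0006
gripper_force: 16.3
```

Emit:
step_arm([
  [[-0.2, 0, 0, 0, 0], [-0.2, 0.1, 0, 0, 0], [0, 0, 0.2, 0, 0], [0, 0, 0, 0, 0]],
])

```text
clock: 4.4
tool_pos: [0.4788, 0.0428, 0.1082]
orientation: [179.9, 0.2, -5.1]
force: [-6.5, -2.4, 3.9]
opening: 0.0004
gripper_force: 3.1
```

Emit:
step_arm([
  [[0.1, 0, 0.2, 0, 0], [0.1, 0, 0.2, 0, 0], [0.1, 0, 0.2, 0, 0], [0, 0, 0, 0, 0]],
])

```text
clock: 4.8
tool_pos: [0.4831, 0.0432, 0.1145]
orientation: [180.0, 0.1, -5.1]
force: [-3.5, -3.2, 1.5]
opening: 0.0004
gripper_force: 2.1
```

```bash
cat > ptr.py <<'E'
from h import *
psi=np.radians(-5.04);t=np.radians(35);f=np.array([np.cos(psi),np.sin(psi),0]);w=np.sin(t)*f+[0,0,np.cos(t)]
o=ctrl.get_obs();print(o['tool_pos'],o['orientation'],o['force'],o['clock'])
for nme in('scene','side'):
    im,d,K,e,oo=snap(nme,nme+'_%.2f.png'%o['clock']);P=pts(d,K,e,oo);h=cv2.cvtColor(im,cv2.COLOR_BGR2HSV).astype(int)
    Z=(P[...,2]>.1)&(P[...,2]<.24)&(P[...,0]>.45)&(P[...,0]<.62)&(P[...,1]>-.25)&(d>0)
    for k,m in(('band',(h[...,0]>15)&(h[...,0]<37)&(h[...,1]>110)&(P[...,1]<-.1)),('ptr',((h[...,0]<7)|(h[...,0]>173))&(h[...,1]>120)&(P[...,1]<-.08))):
        q=P[Z&m]
        if len(q): print(nme,k,len(q),np.percentile(q@w,[2,50,98]).round(4),np.median(q,0).round(3))
E
python3 ptr.py
```

```text
[0.48310345 0.04318745 0.11454856] [ 1.79956954e+02  5.79531272e-02 -5.10530016e+00] [-3.52516903 -3.19818105  1.5397108 ] 4.8
scene band 62 [0.4556 0.4728 0.4786] [ 0.551 -0.146  0.183]
scene ptr 34 [0.3948 0.399  0.4039] [ 0.503 -0.117  0.129]
side band 169 [0.4533 0.4679 0.4767] [ 0.548 -0.173  0.177]
side ptr 61 [0.3917 0.3984 0.401 ] [ 0.498 -0.122  0.131]
```

Emit:
step_arm([
  [[0.2, -0.02, 0.28, 0, 0], [0.2, -0.02, 0.28, 0, 0], [0.2, -0.02, 0.28, 0, 0], [0.2, -0.02, 0.28, 0, 0], [0.2, -0.02, 0.28, 0, 0], [0.2, -0.02, 0.28, 0, 0], [0.2, -0.02, 0.28, 0, 0], [0, 0, 0, 0, 0]],
])

```text
clock: 5.7
tool_pos: [0.4972, 0.0419, 0.1345]
orientation: [180.0, 0.1, -5.1]
force: [-6.2, -1.5, 3.7]
opening: 0.0005
gripper_force: 3.1
```

Emit:
step_arm([
  [[0.2, -0.02, 0.28, 0, 0], [0.2, -0.02, 0.28, 0, 0], [0.2, -0.02, 0.28, 0, 0], [0.2, -0.02, 0.28, 0, 0], [0.2, -0.02, 0.28, 0, 0], [0.2, -0.02, 0.28, 0, 0], [0.2, -0.02, 0.28, 0, 0], [0, 0, 0, 0, 0]],
])

```text
clock: 6.5
tool_pos: [0.5109, 0.0406, 0.1541]
orientation: [180.0, 0.1, -5.1]
force: [-8.0, -0.9, 5.1]
opening: 0.0003
gripper_force: 3.9
```

```bash
python3 ptr.py
```

```text
[0.51092544 0.04060902 0.15409378] [ 1.79974208e+02  7.42056600e-02 -5.09774027e+00] [-8.0325913  -0.85228285  5.08969653] 6.5
scene band 64 [0.4548 0.4722 0.4774] [ 0.551 -0.146  0.182]
scene ptr 33 [0.4292 0.4474 0.4542] [ 0.531 -0.121  0.17 ]
side band 169 [0.454  0.4681 0.4767] [ 0.548 -0.172  0.177]
side ptr 58 [0.4389 0.4458 0.4497] [ 0.525 -0.124  0.171]
```

Emit:
step_arm([
  [[0.2, -0.02, 0.28, 0, 0], [0.2, -0.02, 0.28, 0, 0], [0.2, -0.02, 0.28, 0, 0], [0.2, -0.02, 0.28, 0, 0], [0.2, -0.02, 0.28, 0, 0], [0.2, -0.02, 0.28, 0, 0], [0.1, -0.01, 0.14, 0, 0], [0, 0, 0, 0, 0]],
])

```text
clock: 7.4
tool_pos: [0.5236, 0.0394, 0.1722]
orientation: [180.0, 0.1, -5.1]
force: [-9.7, -0.1, 4.5]
opening: 0.0004
gripper_force: 4.6
```

```bash
python3 ptr.py; python3 - <<'E'
import cv2,glob
s=sorted(glob.glob('pics/side_*'))[-1];c=sorted(glob.glob('pics/scene_*'))[-1]
import numpy as np
a=cv2.imread(s)[180:260,270:370];b=cv2.imread(c)[130:210,220:320]
cv2.imwrite('pics/e.png',np.hstack([cv2.resize(x,(390,312),interpolation=3) for x in(a,b)]))
E
```

```text
[0.52355995 0.03944796 0.17215584] [ 1.79985238e+02  1.06866638e-01 -5.10092031e+00] [-9.715763   -0.05179487  4.47546853] 7.4
scene band 53 [0.457  0.4733 0.4772] [ 0.552 -0.149  0.183]
scene ptr 28 [0.4654 0.4699 0.4762] [ 0.542 -0.121  0.189]
side band 167 [0.4574 0.4681 0.4769] [ 0.548 -0.173  0.178]
side ptr 53 [0.4609 0.468  0.4711] [ 0.536 -0.125  0.19 ]
```

View pics/e.png

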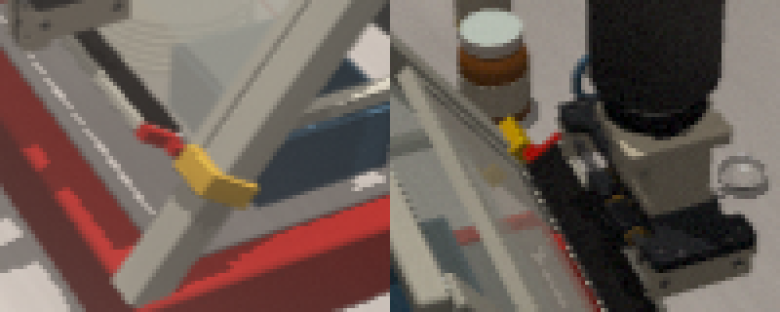

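The left crop shows the pointer tip (180,145) meeting the yellow band (190,165), and the right crop agrees. The measured offset is about 0–2 mm, so I draw back.

Emit:
step_arm([
  [[-0.2, 0, 0, 0, 0], [-0.3, 0, 0, 0, 0], [-0.5, 0, 0, 0, 0], [-1.5, 0.1, 0, 0, 0], [-2, 0.2, 0, 0, 0], [-2, 0.2, 0, 0, 0], [-2, 0.2, 0, 0, 0], [0, 0, 0, 0, 0], [0, 0, 0, 0, 0]],
])

```text
clock: 8.4
tool_pos: [0.4393, 0.0468, 0.1725]
orientation: [-179.9, -0.1, -5.0]
force: [-1.1, -0.1, 0.0]
opening: 0.0003
gripper_force: 0.0
```

```bash
python3 ptr.py
```

```text
[0.43926529 0.04682632 0.17253218] [-1.79942588e+02 -8.95126133e-02 -5.02625709e+00] [-1.08260217 -0.07742245  0.04429197] 8.4
scene band 50 [0.4579 0.4727 0.4776] [ 0.551 -0.151  0.183]
scene ptr 29 [0.4636 0.4695 0.4742] [ 0.543 -0.119  0.187]
side band 167 [0.4573 0.4683 0.4767] [ 0.548 -0.173  0.178]
side ptr 53 [0.4616 0.4685 0.4713] [ 0.535 -0.125  0.19 ]
```

The window stayed where I left it, so I hand the job in.

```bash
python3 -c "
from plant import close_job
print(close_job())"
```

```text
the job is handed in; nothing more can be done
None
```

I raised the window about 81 mm, until the red pointer measured within about 2 mm of the yellow band's middle (10 mm allowed), drew the arm clear and handed the job in; the tool can only point straight down, so the shut fingers pushed on the lip's lower front edge, not from fully beneath it, and no verdict came back.

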